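# Make up two bench kits from the stock

### The arm

A 7-joint arm with a two-finger parallel gripper is mounted at the origin on a cart in front of the work surface, level with it; the furniture and walls round the work are solid. World frame = base frame: x ahead of the robot, y to its left, z up, the work surface at z = 0. Lengths are in m, angles in rad, forces in N, time in s.
With the tool pointing down it reaches from about 0.35 to 0.9 m from the base axis. Payload 8.1 kg.
Tool frame: the origin (TCP) lies between the finger pads; the fingertips stand 19 mm ahead of it and the grasp point (between the pads) is the TCP; z points along the fingers, y is the line along which they close (so a half turn about z gives the same grasp; the last joint's range is limited). The gripper opens to 85 mm and grips with 20 to 120 N. Pads are 22 mm wide; open, the fingers measure 114 mm over their backs; the gripper's body (76 mm by 85 mm) begins 54 mm behind the grasp point. The pads swing forward as they close: fully open they stand 13 mm farther back than shut.
Start: joints at [-1.366, 0.434, 0.025, 1.573, -0.012, 1.134, -0.075], TCP at [0.189, 0.596, 0.25] pointing down, gripper open.
Joint ranges: [-2.62, 2.62], [-0.44, 2.09], [-1.27, 1.32], [0.08, 2.57], [-1.32, 4.46], [0.12, 2], [-2.74, 2.74]. Speed limits (rad/s): [2.22, 2.22, 3.01, 3.01, 3.14, 3.14, 3.14].

### API

Orientations are given as a unit quaternion [w, x, y, z].
In Python, from plant import move_to, move_straight, set_joints, move_gripper, dwell, solve_ik, get_obs, snapshot, PlanningError, job_done gives the robot as it stands. Calls block until the motion is done:
- move_to(position, orientation): joint-space move of the TCP to a pose.
- move_straight(position, rate=0.15, rot=None): straight line of the TCP; rot=None keeps the orientation; rate is the mean speed in m/s.
- set_joints(angles): joint-space move.
- move_gripper(opening, grip_force=None): opening from 0.0 (shut) to 1.0 (fully open); grip_force is the grip in N (None keeps the last); returns when the fingers have stopped.
- dwell(seconds).
- solve_ik(position, orientation): joint angles nearest the present ones, or None.
- get_obs(): the state.
- snapshot(name): name is "side" or "top"; returns a dict with "frame" (480x640x3 uint8, red, green, blue), "fov_y" (degrees; the focal length in pixels is half the picture's height over the tangent of half this angle, whatever the lens; pixels are square), "cx", "cy" (the principal point, pixels), "origin" and "orientation" of the camera in the world. Camera axes: x right, y down, z forward; pixel columns grow to the right and rows downward; lengths in m; the calibration is good to about 2 mm. A picture is of the moment at which its call begins. There is no depth.
A pose or a line that the arm cannot do raises PlanningError and nothing moves.
- job_done(): hands the job in; it is judged then, once.
The state is a dict: "t": time; "joint_pos": joint angles; "dq": joint speeds; "tau": joint torques, N m; "ee_pos": TCP position; "eef_rot": TCP orientation; "force": force on the tool from outside, world axes, zero at the start; "wrist_torque": the same for the moment, N m; "grip_width": opening from 0.0 (shut) to 1.0 (fully open); "gripper_force": force on a finger pad.
Only numpy, scipy, OpenCV 4.12 (cv2) and the standard library are available. Lean on these libraries where they do the work, as an engineer would, in place of code of your own. Each camera call takes 0.05 s, during which the arm holds its last target. There are 200 camera calls.

### The job

Make up the two bench kits. The blue carrier gets the dilution kit: the small blue-capped bottle standing in its round well, the brown-capped test tube lying in the middle of its long trough and the black marker lying in the middle of its short trough; the yellow carrier gets the culture kit: the plugged flask standing in its round well and the blue-capped centrifuge tube lying in the middle of its long trough, with the short trough left empty. Keep the bottle and flask upright and set them down without dropping them, and leave the carriers, the red marker, the petri dish and the red tip box where they are.

Things in the scene. Friction and masses are not known exactly. Their poses are not given: they have to be found in the camera images.
- carrier_blue: Dark blue plastic carrier, 178 x 202 x 28 mm, loose, left or right on the bench. Origin: centre of its underside; y along its length, x away from the robot, z up; yaw within 0.25. Round well at the origin: 84 mm across, floor 4 mm up, edge 16 mm up. Troughs parallel to y, 37 mm wide, floor 16 mm up, walls to 28 mm: the long one (190 mm) centred at x = +65 mm, the short one (160 mm) at x = -65 mm.
- carrier_yellow: Yellow carrier: form, sizes and frame as the blue one, on the other side of the bench. On both, the trough walls are left out over the middle 64 mm, so that fingers can reach down beside what lies there; a tall thing standing in the well leaves little room for a hand over the troughs. The decks between well and ends are 28 mm high.
- bottle: Small clear reagent bottle with a blue screw cap and a paper label, 104 mm high, 0.12 kg: body 56 mm across up to 64 mm height, cap and collar 39 mm across from 65 to 104 mm height (grip it there). Stands upright at the back of the stock. Origin: centre of its underside, z up.
- flask: Clear conical flask with a cream cellulose plug, 139 mm high, 0.1 kg: foot 63 mm across, neck 29 mm across between 60 and 104 mm height, plug 31 mm across from 106 to 134 mm height (firm; grip at the plug or upper neck). Stands upright at the back of the stock. Origin: centre of its underside, z up.
- test_tube: Clear test tube with a brown-grey cap, 167 mm long, 18 mm across (14 mm wide where gripped), 16 mm high. It lies on the worktop roughly parallel to y. Origin: its middle, on its underside; y along its length (-y toward the cap), z up. Grip it across its middle; it does not roll.
- centrifuge_tube: Translucent white conical tube with a blue cap, 120 mm long, 19 mm across (14 mm wide where gripped), 16 mm high. It lies on the worktop roughly parallel to y. Origin: its middle, on its underside; y along its length (-y toward the cap), z up. Grip it across its middle; it does not roll.
- marker_black: White marker pen with a black cap, 135 mm long, 17 mm across. It lies on the worktop roughly parallel to y. Origin: its middle, on its underside; y along its length (+y toward the cap), z up. Grip it across its middle; it can roll if pushed.
- marker_red: White-and-red marker pen of the same size, with a red cap; it lies among the stock in the same way and stays there.
- petri_dish: Lidded petri dish, 92 mm across, 16 mm high, at the back of the stock; it stays there. Origin: centre of its underside.
- tip_box: Red pipette tip box with a clear lid, 86 x 121 x 67 mm, at the back of the stock; it stays there. Origin: centre of its underside.
Mind the look-alikes: they are no part of the job. Leave any green look-alike of the flask alone.

How it is judged:
By the outcome, as a careful person would: the job done as asked, in the order asked, and still so for the second after the job is handed in, with the robot touching nothing.
It also fails if it takes over 138 s, if anything falls off the work surface, if the arm or the gripper's body presses on something with over 40 N, if the wrist force passes 120 N, or if a joint passes its speed limit or range.

## Working session

There is one attempt and no reset: what is moved stays moved. The work goes in short steps, each a Python script; the robot and the scene stay as the last script left them, time stands still between calls to the robot, and variables do not carry over. Pictures are saved under pics/ and viewed, at most 14 in all, crops included, and the job is handed in when it is done.

```bash
ls; mkdir -p pics
python3 - <<'E'
from plant import *
import cv2
for n in("top","side"):
    s=snapshot(n); cv2.imwrite(f"pics/{n}0.png",s["frame"][:,:,::-1]); print({k:v for k,v in s.items() if k!="frame"})
o=get_obs();print(o["t"],o["ee_pos"],o["eef_rot"],o["grip_width"])
E
```

```text
pics
{'fov_y': 45.18592884381172, 'cx': 316.50404646253094, 'cy': 242.0684352167495, 'origin': array([0.49788325, 0.01606639, 1.14209897]), 'orientation': array([ 0.01672535, -0.70376436,  0.70960794, -0.02987567])}
{'fov_y': 54.11034614219096, 'cx': 319.68953841761544, 'cy': 234.42318329632735, 'origin': array([0.51460699, 0.75816762, 0.57563642]), 'orientation': array([ 0.00558888, -0.01713829,  0.88877946, -0.45798048])}
0.1 [0.18928347 0.59520228 0.24959729] [-3.83040589e-05  1.53338310e-01  9.88173494e-01 -7.12607950e-04] 0.9999269152023071
```

View pics/top0.png

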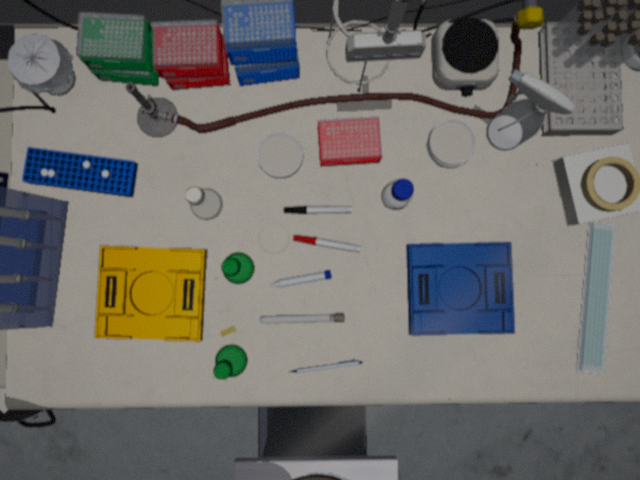

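View pics/side0.png

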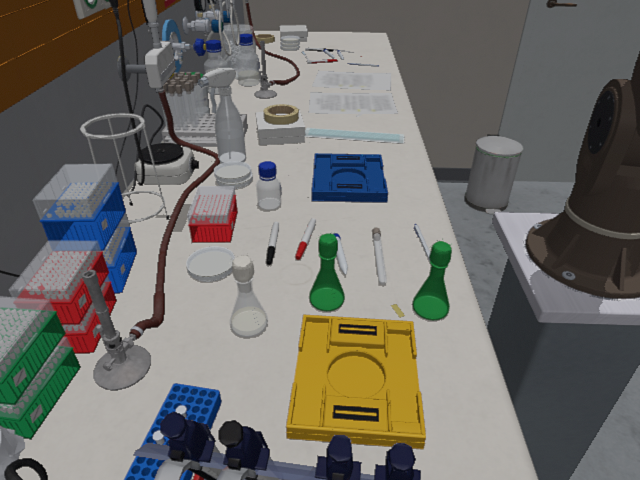

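Top view: the image's up is +x and its left is +y.

Candidates for each item (pixel in the top view):
- **Flask:** clear with a cream plug at (203,200). The green look-alikes at (238,267) and (230,361) are not wanted.
- **Bottle:** blue cap at (398,192). Other blue-capped bottles are only far away in the background of the side view.
- **Test tube:** (302,318), with its brown-grey cap on the right.
- **Centrifuge tube:** (302,278), with its blue cap on the right. The thin pen at (326,366) is a look-alike.
- **Black marker:** (318,210). The red marker at (327,243) stays.
- **Carriers:** yellow at (151,293), blue at (461,288).

Next I'll check these choices in one close crop.

```bash
cat > h.py <<'E'
import numpy as np, cv2
from scipy.spatial.transform import Rotation as R
def cam(s):
    q=s["orientation"]; return R.from_quat([q[1],q[2],q[3],q[0]]).as_matrix(), np.array(s["origin"]), 240/np.tan(np.radians(s["fov_y"]/2))
def ray(s,uv,z):
    M,o,f=cam(s); d=M@np.array([(uv[0]-s["cx"])/f,(uv[1]-s["cy"])/f,1]); return o+d*(z-o[2])/d[2]
def proj(s,p):
    M,o,f=cam(s); c=M.T@(np.array(p)-o); return c[:2]/c[2]*f+[s["cx"],s["cy"]]
def blobs(mask,box,amin=8):
    u0,v0,u1,v1=box; m=np.zeros(mask.shape,np.uint8); m[v0:v1,u0:u1]=mask[v0:v1,u0:u1]
    n,l,st,c=cv2.connectedComponentsWithStats(m); 
    return sorted([(int(st[i,4]),c[i].round(1).tolist(),st[i,:4].tolist()) for i in range(1,n) if st[i,4]>=amin],reverse=True)
E
python3 - <<'E'
from plant import *; from h import *
s=snapshot("top"); hsv=cv2.cvtColor(s["frame"],cv2.COLOR_RGB2HSV); H,S,V=[hsv[...,i].astype(int) for i in range(3)]
im=s["frame"][:,:,::-1]
a=cv2.resize(im[170:385,180:420],None,fx=2.5,fy=2.5,interpolation=3)
cv2.imwrite("pics/crop1.png",a)
b=np.vstack([cv2.resize(im[235:350,85:215],None,fx=2.6,fy=2.6,interpolation=3),cv2.resize(im[235:350,395:525],None,fx=2.6,fy=2.6,interpolation=3)])
cv2.imwrite("pics/crop2.png",b)
g=s["frame"].astype(int)
print("slotY",blobs(((V<90)).astype(np.uint8),(90,240,212,345),20)[:4])
print("slotB",blobs(((V<60)).astype(np.uint8),(405,240,520,340),20)[:4])
blue=((H>105)&(H<130)&(S>120)).astype(np.uint8)
print("cap",blobs(blue,(375,170,420,215))[:2]); print("cfcap",blobs(blue,(315,260,340,290))[:2])
print("yel",blobs(((H>18)&(H<32)&(S>120)).astype(np.uint8),(80,230,215,350))[:1])
print("blueC",blobs(blue,(400,230,530,350))[:1])
E
```

```text
slotY [(208, [110.4, 291.3], [105, 276, 11, 31]), (197, [187.9, 294.1], [183, 279, 11, 31]), (59, [202.3, 309.0], [201, 288, 4, 42]), (29, [205.2, 258.8], [204, 250, 3, 20])]
slotB [(80, [420.3, 288.4], [419, 275, 4, 29]), (77, [426.3, 288.0], [425, 274, 4, 30]), (60, [502.6, 290.0], [501, 274, 4, 29]), (55, [496.6, 290.4], [495, 274, 4, 29])]
cap [(337, [402.2, 189.2], [392, 179, 21, 21])]
cfcap [(33, [327.5, 274.2], [325, 271, 6, 7])]
yel [(9552, [150.1, 293.1], [95, 246, 111, 95])]
blueC [(8437, [459.2, 287.8], [408, 243, 106, 91])]
```

View pics/crop1.png

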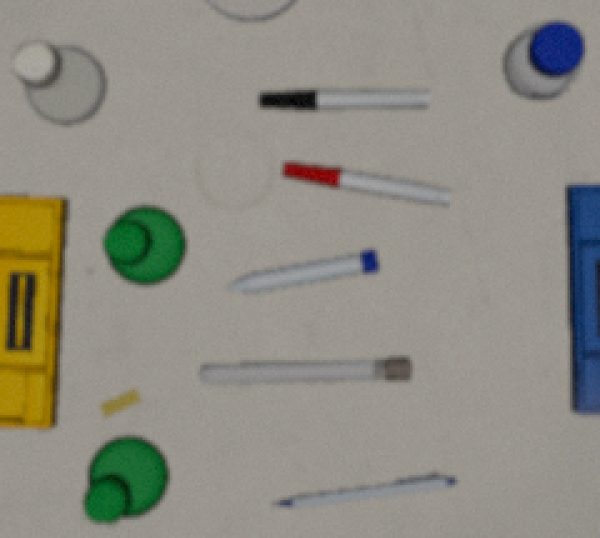

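View pics/crop2.png

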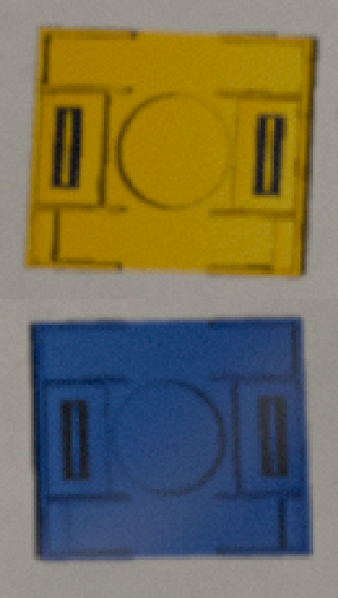

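The crop confirms the choices. Crop positions: the plug is at (35,62), the black-capped marker at (345,98), the blue-capped tube at (305,270) and the brown-capped tube at (305,370). The carriers show their label slots at the ±y ends. Next I'll measure poses.

```bash
cat > meas.py <<'E'
from plant import *; from h import *
def diff(s):
    f=cv2.GaussianBlur(s["frame"],(3,3),0).astype(np.float32); bg=cv2.medianBlur(s["frame"],61).astype(np.float32)
    return np.abs(f-bg).max(2)
def rod(s,box,z,th=13):
    m=(diff(s)>th).astype(np.uint8); u0,v0,u1,v1=box; k=np.zeros_like(m); k[v0:v1,u0:u1]=m[v0:v1,u0:u1]
    k=cv2.morphologyEx(k,cv2.MORPH_CLOSE,np.ones((5,5),np.uint8))
    c=max(cv2.findContours(k,0,1)[0],key=cv2.contourArea); (cu,cv_),wh,a=cv2.minAreaRect(c)
    b=cv2.boxPoints(((cu,cv_),wh,a)); 
    if np.linalg.norm(b[0]-b[1])<np.linalg.norm(b[1]-b[2]): b=np.roll(b,-1,0)
    e=[(b[0]+b[3])/2,(b[1]+b[2])/2]; p=[ray(s,x,z) for x in e]; d=p[0]-p[1]; d=d if d[1]>0 else -d
    return ray(s,(cu,cv_),z)[:2], np.linalg.norm(d), min(wh), np.arctan2(-d[0],d[1])
E
python3 - <<'E'
from meas import *
np.set_printoptions(precision=4,suppress=True)
s=snapshot("top"); q=snapshot("side")
for n,b in dict(black=(275,200,362,220),cf=(265,265,338,292),tt=(252,308,352,328)).items():
    r=rod(s,b,.009); print(n,r, proj(q,[*r[0],.009]))
for n,a,b in (("Y",[110.4,291.3],[187.9,294.1]),("B",[423.3,288.2],[499.6,290.2])):
    p,r=ray(s,a,.028),ray(s,b,.028); d=p-r; print(n,(p+r)[:2]/2,np.arctan2(-d[0],d[1]),np.linalg.norm(d),proj(q,[*(p+r)[:2]/2,.016]))
g=cv2.cvtColor(s["frame"],cv2.COLOR_RGB2GRAY)
for n,box in(("Y",(120,255,185,330)),("B",(428,255,493,325))):
    u0,v0,u1,v1=box
    c=cv2.HoughCircles(cv2.resize(g[v0:v1,u0:u1],None,fx=4,fy=4,interpolation=2),cv2.HOUGH_GRADIENT,2,400,param1=60,param2=20,minRadius=75,maxRadius=100)
    if c is not None: print(n,c[0,0]/4+[u0,v0,0],ray(s,c[0,0,:2]/4+[u0,v0],.016)[:2])
hs=cv2.cvtColor(q["frame"],cv2.COLOR_RGB2HSV).astype(int)
print("bottle",ray(s,[402.2,189.2],.104)[:2],proj(q,[*ray(s,[402.2,189.2],.104)[:2],.104]),blobs(((hs[...,0]>105)&(hs[...,0]<130)&(hs[...,1]>150)).astype(np.uint8),(250,155,290,185))[:1])
f=s["frame"]; print("plugs",blobs((f.min(2)>178).astype(np.uint8),(183,182,206,206))[:2],f[195,194],f[204,208])
fp=ray(s,[194,194.8],.134); print(fp,proj(q,fp),ray(s,[206,204],.003))
cv2.imwrite("pics/side_c.png",cv2.resize(q["frame"][150:350,200:400,::-1],None,fx=3,fy=3,interpolation=3))
E
```

```text
black (array([ 0.6361, -0.0059]), np.float64(0.13639944941786764), 10.0, np.float64(-0.006636610653610919)) [271.6533 241.9195]
cf (array([0.5015, 0.025 ]), np.float64(0.12078656025509486), 11.47657585144043, np.float64(0.14198850427767123)) [337.956  252.9939]
tt (array([0.425 , 0.0243]), np.float64(0.16791055334048166), 10.176948547363281, np.float64(0.007693227147199498)) [376.8585 253.7823]
Y [0.4766 0.3163] -0.0454108969359783 0.14784609705296722 [354.3662 372.2066]
B [ 0.4778 -0.2847] -0.03516747520412459 0.14830689958378773 [347.9989 175.0541]
Y [151.75 293.25  20.15] [0.4753 0.3146]
bottle [ 0.6616 -0.1604] [266.1034 164.5744] [(223, [266.9, 169.1], [259, 162, 17, 15])]
plugs [] [164 162 155] [141 142 134]
[0.6491 0.2113 0.134 ] [241.3547 260.4463] [0.6503 0.2128 0.003 ]
```

View pics/side_c.png

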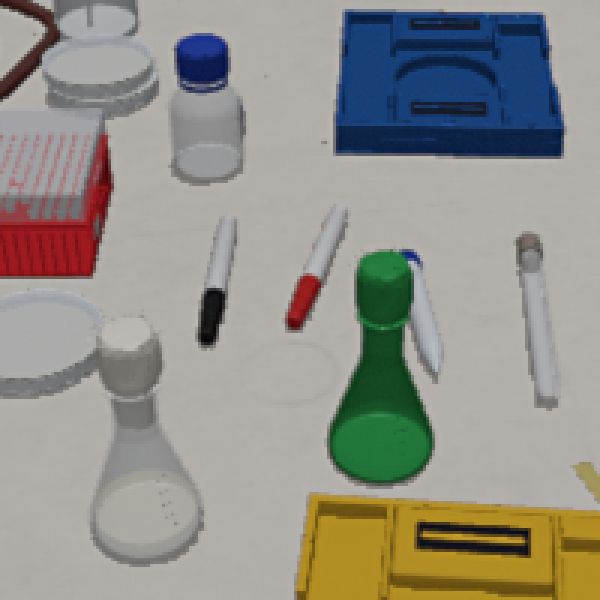

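The side view agrees with the projections to about 2 px: black marker (272,243), bottle cap top (268,165), plug top (243,260). The measured lengths also match the given sizes. I'll start with the blue kit's troughs and put the tall item in last.

```bash
cat > arm.py <<'E'
from meas import *
HI=.23
def quat(th):
    y=np.array([np.cos(th),np.sin(th),0]); z=np.array([0,0,-1.]); q=R.from_matrix(np.c_[np.cross(y,z),y,z]).as_quat(); return np.roll(q,1)
def best(p,th):
    c=[]
    for t in (th,th+np.pi):
        j=solve_ik(p,quat(t))
        if j is not None: c.append((abs(j[6]),t))
    return quat(min(c)[1])
def stat(m):
    o=get_obs(); print(m,"t %.1f"%o["t"],np.round(o["ee_pos"],4),"w %.3f gf %.1f"%(o["grip_width"],o["gripper_force"]),np.round(o["force"],1))
def pick(xy,th,z,op,force,hi=HI):
    q=best([*xy,hi],th); move_to([*xy,hi],q); move_gripper(op)
    move_straight([*xy,z+.03],rate=.25); move_straight([*xy,z],rate=.1)
    stat("at"); move_gripper(0,force); stat("grip"); move_straight([*xy,hi],rate=.2); stat("up"); 
def place(xy,th,z,op,hi=HI,q=None,slow=.04):
    q=best([*xy,hi],th) if q is None else q
    move_straight([*xy,hi],rate=.25,rot=q); move_straight([*xy,z+.02],rate=.2); move_straight([*xy,z],rate=slow); stat("down")
    move_gripper(op); stat("open"); move_straight([*xy,z+.06],rate=.12); move_straight([*xy,hi],rate=.3); stat("clear")
def loc(c,dx,dy=0): 
    a=c[2]; return np.array([c[0]+dx*np.cos(a)-dy*np.sin(a),c[1]+dx*np.sin(a)+dy*np.cos(a)])
B=(.477,-.2847,-.035); Y=(.476,.3157,-.045)
E
python3 - <<'E'
from arm import *
for p,t in (((.424,.0243),.008),(loc(B,.065),B[2]),(loc(B,-.065),B[2]),((.636,-.006),0),((.501,.025),.142),(loc(Y,.065),Y[2]),((.661,-.16),0),((.65,.212),0)):
    q=best([*p,HI],t); print(np.round(p,3),np.round(q,2),np.round(solve_ik([*p,HI],q),2))
pick((.424,.0243),.008,.022,.5,30)
s=snapshot("side"); cv2.imwrite("pics/tt.png",s["frame"][:,:,::-1])
E
```

```text
[0.424 0.024] [0.   0.7  0.71 0.  ] [-0.79  0.13  0.69  2.1  -0.1   0.95 -0.04]
[ 0.542 -0.287] [0.   0.72 0.69 0.  ] [-0.2   0.56  0.93  1.68 -0.48  1.15  0.83]
[ 0.412 -0.282] [0.   0.72 0.69 0.  ] [-0.24  0.34  0.97  1.95 -0.33  1.02  0.84]
[ 0.636 -0.006] [0.   0.71 0.71 0.  ] [-0.56  0.55  0.77  1.61 -0.41  1.15  0.3 ]
[0.501 0.025] [0.   0.66 0.76 0.  ] [-0.68  0.28  0.66  1.93 -0.21  0.99  0.22]
[0.541 0.313] [0.   0.72 0.69 0.  ] [-0.9   0.47  0.43  1.63 -0.21  1.09 -0.46]
[ 0.661 -0.16 ] [0.   0.71 0.71 0.  ] [-0.39  0.7   0.98  1.5  -0.6   1.26  0.66]
[0.65  0.212] [0.   0.71 0.71 0.  ] [-0.71  0.58  0.52  1.47 -0.3   1.17 -0.14]
at t 4.3 [0.4243 0.0243 0.0226] w 0.505 gf 0.0 [-0.1 -0.  -0.1]
grip t 4.6 [0.4245 0.0244 0.0227] w 0.145 gf 30.8 [-0.6 -0.1  8.8]
up t 5.8 [0.4233 0.0242 0.2292] w 0.145 gf 29.7 [-0.2  0.5 -0.6]
```

View pics/tt.png

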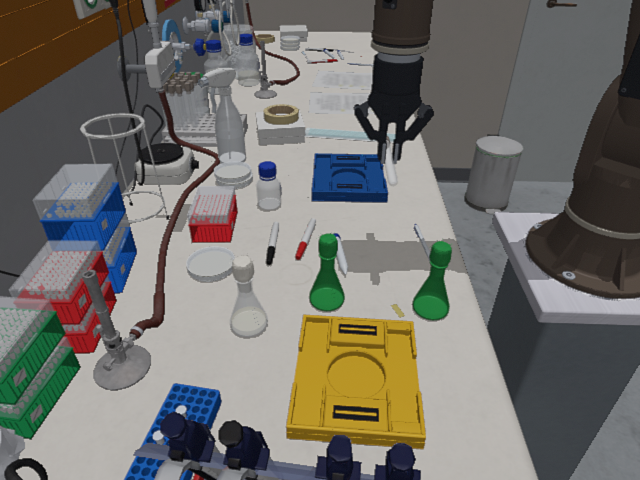

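The test tube is held level at (390,165). I'll place it in the blue long trough, then do the black marker.

Run:
```python
from arm import *
place(loc(B,.065),B[2],.022+.0175,.4)
pick((.6355,-.006),-.006,.024,.5,30)
place(loc(B,-.065),B[2],.024+.017,.4)
s=snapshot("top"); cv2.imwrite("pics/b1.png",s["frame"][:,:,::-1])
```

```text
down t 9.0 [ 0.5418 -0.287   0.0392] w 0.148 gf 29.7 [ 0.1 -0.2 -0.6]
open t 9.3 [ 0.542  -0.287   0.0395] w 0.400 gf 0.0 [-0.6  0.2  0.7]
clear t 10.6 [ 0.5419 -0.2867  0.2298] w 0.397 gf 0.0 [ 0.9 -0.2 -0.2]
at t 13.3 [ 0.6354 -0.006   0.024 ] w 0.501 gf 0.0 [ 0.2  0.  -0.1]
grip t 13.6 [ 0.6361 -0.0061  0.0247] w 0.167 gf 29.6 [-0.4  0.3  5.6]
up t 14.8 [ 0.6348 -0.0058  0.2287] w 0.162 gf 29.1 [ 0.1 -0.5 -0.6]
down t 18.0 [ 0.4119 -0.2824  0.0407] w 0.169 gf 29.1 [0.7 0.5 0.1]
open t 18.4 [ 0.412  -0.2825  0.041 ] w 0.400 gf 0.0 [-0.6 -0.6  0.4]
clear t 19.6 [ 0.412  -0.282   0.2297] w 0.397 gf 0.0 [-0.4  0.1 -0.2]
```

View pics/b1.png

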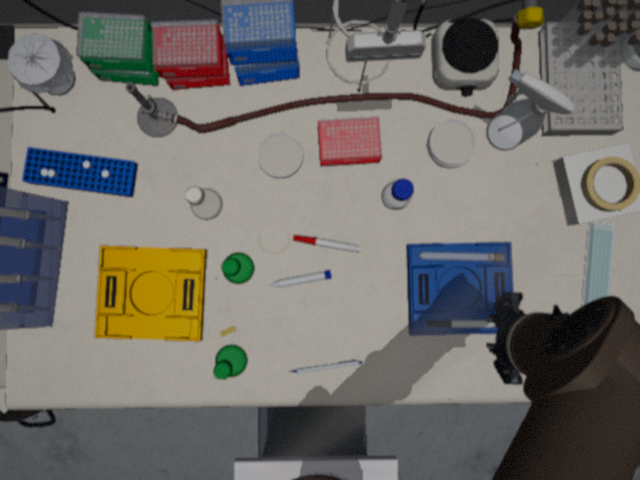

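The test tube (462,256) and the marker (461,323) both lie in their troughs. Next the bottle, then the centrifuge tube.

Run:
```python
from arm import *
xy=(.6605,-.1602); q=best([*xy,.25],-.03)
pick(xy,-.03,.088,1.0,40,hi=.25)
place(loc(B,0),0,.088+.005,.8,hi=.25,q=q,slow=.03)
pick((.5005,.025),.142,.024,.5,30)
place(loc(Y,.065),Y[2],.024+.017,.4)
for n in("top","side"): s=snapshot(n); cv2.imwrite(f"pics/c_{n}.png",s["frame"][:,:,::-1])
```

```text
at t 22.4 [ 0.6605 -0.1603  0.0881] w 0.997 gf 0.0 [-0.2  0.2 -0.2]
grip t 22.9 [ 0.6608 -0.1603  0.0885] w 0.443 gf 39.7 [-0.   0.5  2.5]
up t 23.8 [ 0.6598 -0.1597  0.2485] w 0.441 gf 40.1 [-0.3 -0.5 -2.1]
down t 26.5 [ 0.477  -0.2848  0.093 ] w 0.444 gf 40.1 [ 0.1 -0.4 -2.3]
open t 26.9 [ 0.4771 -0.2847  0.0931] w 0.802 gf 0.0 [ 0.6 -0.4  0.4]
clear t 28.1 [ 0.4771 -0.2845  0.2501] w 0.800 gf 0.0 [-0.3  1.1 -0.3]
at t 30.9 [0.5008 0.025  0.0246] w 0.502 gf 0.0 [0.1 0.  0.9]
grip t 31.3 [0.5011 0.0251 0.0248] w 0.148 gf 30.3 [-0.8  0.2  4.7]
up t 32.5 [0.4998 0.025  0.2291] w 0.146 gf 29.6 [ 0.2 -0.8 -0.8]
down t 35.4 [0.5408 0.3128 0.0407] w 0.148 gf 29.9 [-0.5 -0.1  0.1]
open t 35.7 [0.541  0.3127 0.041 ] w 0.403 gf 0.0 [-0.4 -0.2 -0.1]
clear t 37.0 [0.5407 0.3129 0.2298] w 0.400 gf 0.0 [-0.7  0.1 -0.7]
```

View pics/c_side.png

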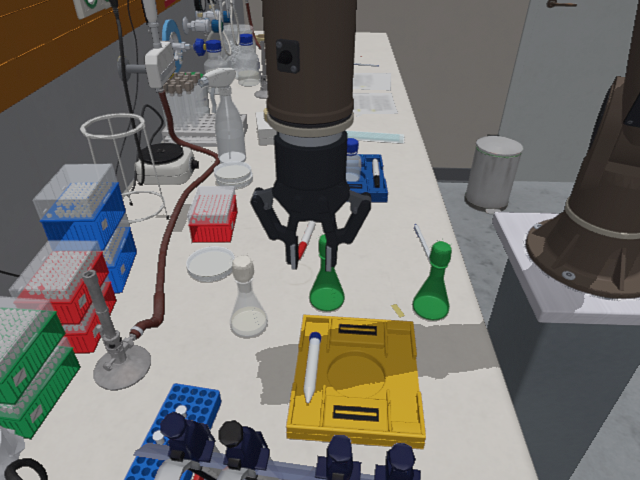

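The centrifuge tube lies in the yellow long trough at (313,367) and the bottle stands in the blue well at (352,160). Last comes the flask.

Run:
```python
from arm import *
xy=(.6492,.212); q=best([*xy,.27],-.03)
pick(xy,-.03,.12,.95,35,hi=.27)
place(loc(Y,0),0,.12+.0047,.8,hi=.27,q=q,slow=.025)
move_to([.35,.0,.3],get_obs()["eef_rot"])
s=snapshot("top"); cv2.imwrite("pics/d_top.png",s["frame"][:,:,::-1]); q=snapshot("side"); cv2.imwrite("pics/d_side.png",q["frame"][:,:,::-1])
```

```text
at t 39.3 [0.6493 0.212  0.1202] w 0.953 gf 0.0 [1.  0.  0.6]
grip t 39.9 [0.6496 0.212  0.1205] w 0.352 gf 34.8 [ 0.8 -0.1  2.5]
up t 40.8 [0.6484 0.2121 0.2685] w 0.355 gf 34.7 [ 0.1 -1.1 -1.3]
down t 43.4 [0.4761 0.3157 0.1247] w 0.351 gf 34.6 [-0.2  0.2 -1.6]
open t 43.9 [0.476  0.3157 0.1248] w 0.800 gf 0.0 [ 0.9 -0.6  0.2]
clear t 45.0 [0.476  0.3159 0.2701] w 0.796 gf 0.0 [-0.1 -0.6 -0.2]
```

View pics/d_top.png

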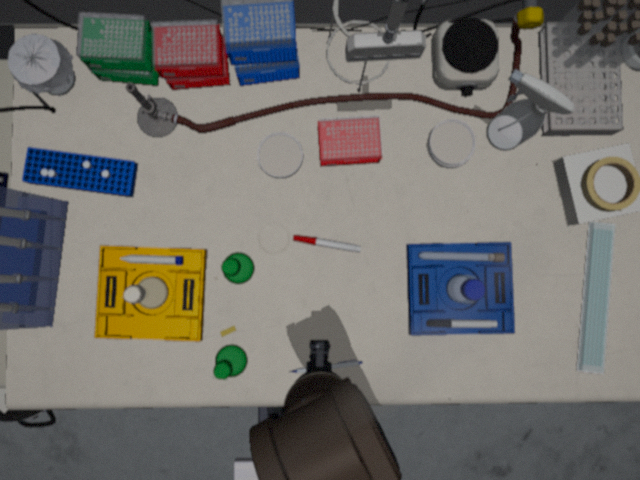

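View pics/d_side.png

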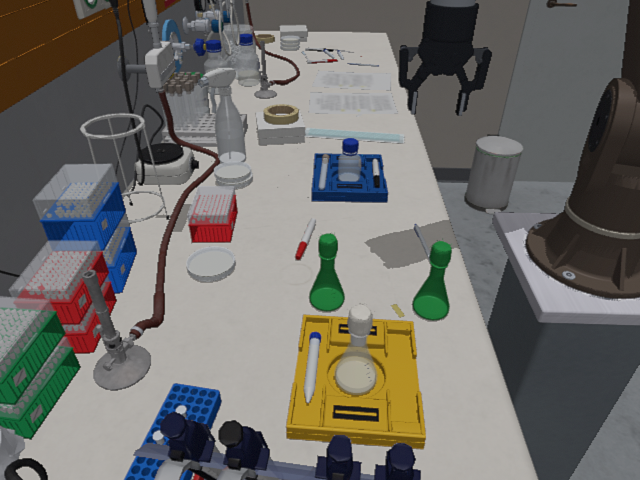

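Both kits look complete: the flask is upright at (150,292) in the top view and the bottle at (466,288). I'll check how well the rods are centred before handing in.

Run:
```python
from arm import *
s=snapshot("top"); f=s["frame"].astype(int)
for n,b,c,m in (("cf",(105,250,200,270),Y,f[...,2]>90),("tt",(412,246,512,268),B,f[...,0]>85),("mk",(415,312,508,333),B,(f[...,0]>90)|(f.max(2)<50))):
    r=blobs(cv2.morphologyEx(m.astype(np.uint8),cv2.MORPH_CLOSE,np.ones((1,7),np.uint8)),b)[0]; x,y,w,h=r[2]
    p=[ray(s,(u,y+h/2-.5),.025)[:2] for u in(x-.5,x+w-.5)]; d=sum(p)/2-np.array(c[:2]); print(n,r,np.linalg.norm(p[0]-p[1]).round(3),(R.from_euler("z",-c[2]).as_matrix()[:2,:2]@d).round(4))
```

```text
cf (438, [151.8, 259.2], [120, 255, 61, 10]) 0.117 [0.0643 0.0033]
tt (567, [463.8, 256.0], [420, 246, 92, 15]) 0.18 [ 0.0713 -0.0081]
mk (355, [473.1, 323.5], [451, 320, 47, 8]) 0.091 [-0.0647 -0.0258]
```

```bash
python3 -c "
from plant import *
print(job_done())"
```

```text
the job is handed in; nothing more can be done
None
```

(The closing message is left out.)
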